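# Set out the dissecting kit beside the stereo microscope

## Task

Lay the three dissecting instruments into the steel kit tray in their order of use, counting from the end of the tray that has the blue tab: the steel forceps in the lane next to the blue tab, the blue-handled probe in the middle lane and the green-handled spatula in the last lane, next to the white tab. Each should lie straight along the middle of its lane, tip either way; set them down rather than dropping them, and leave the brush, the marker pen and everything else on the bench where they are.

Things in the scene. Friction and masses are not known exactly. Their poses are not given: they have to be found in the camera images.
- tray: Fixed shallow steel kit tray, 180 (x) by 208 (y) mm, outer rim 10 mm high and 4 mm thick, floor 4 mm thick with green mats. Two white ridges, 4 mm wide and 4 mm above the floor, part it into three lanes that run along its x, side by side along its y; each lane is 64 mm wide and 172 mm long inside. Origin under its centre at bench level, z up.
- lane_a (a point): Centre of the floor of the outer lane on the tray's +y side (68 mm from the tray's centre), 4 mm above the bench; axes as the tray's (x along the lane).
- lane_b (a point): Centre of the floor of the middle lane, 4 mm above the bench; axes as the tray's.
- lane_c (a point): Centre of the floor of the outer lane on the tray's -y side (68 mm from the tray's centre), 4 mm above the bench; axes as the tray's.
- start_tab: Blue block, 80 x 18 x 12 mm, fixed against the outside of the tray at its +y or its -y end (114 mm from the tray's centre): it marks the end where the order of use begins. Origin under its centre.
- end_tab: White block of the same size, fixed at the tray's other end: it marks the last lane. Origin under its centre.
- forceps: All-steel forceps, rigid, two arms joined at the rear, lying so that their narrow V shape shows from above; about 35 g. In the middle 44 mm the arms are parallel, 16 mm wide over both and 10 mm high (grip here, across y); they narrow to both ends. Lies flat on the bench, loose; origin under the middle of its 136 mm length, on its underside (bench level); x along its length to the tip, z up.
- probe: Dissecting probe, about 25 g: square blue handle 12 mm wide, 11 mm high, from 68 mm behind to 20 mm ahead of the origin (grip across y), then a steel collar and a thin steel needle. Lies flat on the bench, loose; origin under the middle of its 136 mm length, on its underside (bench level); x along its length to the tip, z up.
- spatula: Small lab spatula, about 30 g: square green handle 12 mm wide, 11 mm high, from 68 mm behind to 20 mm ahead of the origin (grip across y), then a flat steel blade 18 mm wide. Lies flat on the bench, loose; origin under the middle of its 136 mm length, on its underside (bench level); x along its length to the tip, z up.
- brush: Bystander: small brush with an orange-brown handle 12 mm wide, brass ferrule and dark bristles, 136 mm long, lying among the instruments. Origin under its middle.
- marker: Bystander: white marker pen with a red cap, 14 mm wide, 136 mm long, lying among the instruments. Origin under its middle.
- dish_a: Bystander: closed culture dish, 90 mm across, 14 mm high, with a dark grid. Origin under its centre.
- dish_b: Bystander: second culture dish, the same size, yellower. Origin under its centre.
- jar: Bystander: amber glass jar with a white cap, 60 mm across, 80 mm high. Origin under its centre.
There are look-alikes about, which are no part of the job. Of the things that look like the start_tab, the middle-sized one is meant.

How it is judged:
By the outcome, as a careful person would: the job done as asked, in the order asked, and still so for the second after the job is handed in, with the robot touching nothing.
It also fails if it takes over 72 s, if anything falls off the work surface, if the arm or the gripper's body presses on something with over 40 N, if the wrist force passes 120 N, or if a joint passes its speed limit or range.

## Robot

A 6-joint arm with a two-finger parallel gripper is mounted at the origin on the work surface. World frame = base frame: x ahead of the robot, y to its left, z up, the work surface at z = 0. Lengths are in mm, angles in degrees, forces in N, time in s.
With the tool pointing down it reaches from about 350 to 850 mm from the base axis. Payload 8.1 kg.
Tool frame: the origin (TCP) lies midway between the tips of the shut fingers; the grasp point (between the pads) lies 19 mm behind it; x points along the fingers, y is the direction in which the jaws open and shut, and the axes are right-handed (so a half turn about x gives the same grasp; the last joint's range is limited). The gripper opens to 85 mm and grips with 20 to 120 N. Pads are 22 mm wide; open, the fingers measure 114 mm over their backs; the gripper's body (76 mm by 85 mm) begins 54 mm behind the grasp point. The pads swing forward as they close: fully open they stand 13 mm farther back than shut.
Start: joints at [-81.268, 7.471, 85.268, -0, 87.261, -4.893], TCP at [141.359, -583.115, 231.292] pointing down, gripper open.
Joint ranges: [-169.43, 169.43], [-51.17, 129.36], [1.28, 143.12], [-76.62, 256.62], [0, 156.53], [-152.29, 152.29]. Speed limits (degrees/s): [136.94, 136.94, 159.86, 180, 180, 180].

## Interface

Orientations are given as [roll, pitch, yaw] about the fixed x, y, z axes, in that order (R = Rz(yaw) Ry(pitch) Rx(roll)).
In Python, from bench import sense, snapshot, hand_in gives the robot as it stands.
- The arm moves only by the tool drive_tool, never from a script. Its argument "deltas" is a list of rows, each a list of 7 numbers: the closure in counts, from 0 (fully open) to 255 (shut), then the shift along the tool's x, y, z in m, then the turn, a rotation vector about the tool's x, y, z in rad. A call has exactly 10 rows; each row is the pose to reach, as a shift and turn from the pose commanded when the call began, along the tool's axes at that moment; what a row does not reach only later rows make up. A row lasts 1/12 s, in which the tool goes at most 41.7 mm and 7.16 degrees, less where a joint would pass 70% of its speed; a pose out of reach is approached as far as the arm can. A call with a gripper value outside its range is refused whole. The fingers move at their own pace and stop on an object; "squeeze" is the grip in N (left out, the last holds). Time passes only in rows, so rows that repeat a pose let the fingers close, or fill a call up. It gives the time, the measured TCP pose, the force and the opening at its end, in the units of the state.
- sense(): the state, without advancing time (a new reading comes with each control period).
- snapshot(name): name is "scene" or "top"; returns a dict with "frame" (420x560x3 uint8, blue, green, red), "fx", "fy", "cx", "cy" (pixels), "rvec" (rotation vector, rad) and "tvec" (3), from world to camera coordinates, as OpenCV has them. Camera axes: x right, y down, z forward; pixel columns grow to the right and rows downward; lengths in mm; the calibration is good to about 2 mm. A picture is of the moment at which its call begins. There is no depth.
- hand_in(): hands the job in, once; it reports no verdict.
The state is a dict: "time": time; "joint_pos": joint angles; "qd": joint speeds; "joint_efforts": joint torques, N m; "tool_pos": TCP position; "tcp_rot": TCP orientation; "ft_force": force on the tool from outside, world axes, zero at the start; "wrist_torque": the same for the moment, N m; "finger_gap": finger opening in mm.
Only numpy, scipy, OpenCV 4.12 (cv2) and the standard library are available. Lean on these libraries where they do the work, as an engineer would, in place of code of your own. Each camera call takes 0.05 s, during which the arm holds its last target.

## Working session

There is one attempt and no reset: what is moved stays moved. The work goes in short steps, Python scripts to look and compute and a tool call to move; the robot and the scene stay as the last step left them, time stands still between calls to the robot, and variables do not carry over. Pictures are saved under pics/ and viewed, and the job is handed in when it is done.

Besides the shell and the picture viewer there is one more tool, called as name([rows], argument=value, ...), one row to a line, values as JSON. drive_tool: Moves the arm, as the interface text tells. Its arguments: {"type":"object","properties":{"deltas":{"type":"array","items":{"type":"array","items":{"type":"number"}}},"squeeze":{"type":"number"}},"required":["deltas"]}

```bash
mkdir -p pics; ls
python3 - <<'E'
from bench import *
import cv2,numpy as np
for n in ("scene","top"):
    s=snapshot(n); cv2.imwrite(f"pics/{n}0.png",s["frame"])
    R=cv2.Rodrigues(np.array(s["rvec"],float))[0]; print(n,s["fx"],s["cx"],s["cy"],-R.T@np.array(s["tvec"]).ravel(),R.round(2).tolist())
print(sense())
E
```

```text
pics
scene 469.2189825038462 286.11554270654364 211.04419228065814 [1285.66956745 -607.01975526  758.48914098] [[0.63, 0.78, -0.02], [0.48, -0.41, -0.78], [-0.61, 0.48, -0.63]]
top 513.064330876781 279.09333476519714 216.98753896527577 [ 498.12284107  -40.80795825 1254.31330709] [[-0.02, -1.0, 0.01], [-1.0, 0.02, -0.06], [0.06, -0.01, -1.0]]
{'time': 0.1, 'joint_pos': array([-8.12679584e+01,  7.50916250e+00,  8.53246434e+01, -1.00921380e-04,
        8.72609533e+01, -4.89357681e+00]), 'qd': array([ 0.01592196, -0.10769111, -0.11312236,  0.07457841, -0.05028062,
        0.05557436]), 'joint_efforts': array([ 1.05321647e-03, -5.70951176e+01, -5.01940405e+01, -2.50218282e-04,
        7.97011424e-03,  5.13484338e-05]), 'tool_pos': array([ 141.28572635, -582.61413529,  230.35082901]), 'tcp_rot': array([-94.83262969,  89.90524078,  98.79299363]), 'ft_force': array([-0.39395365,  0.53117536, -0.46786129]), 'wrist_torque': array([ 0.01918406, -0.01743861, -0.04703048]), 'finger_gap': 85.42785072182015}
```

View pics/top0.png

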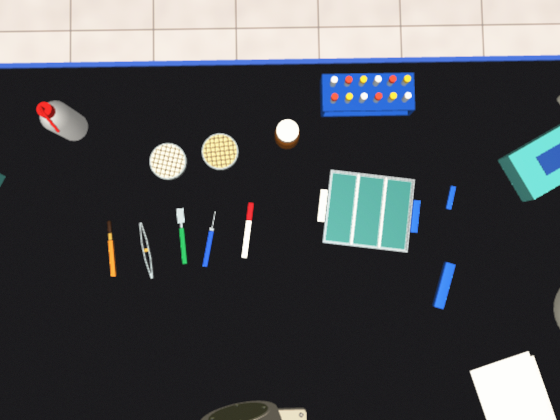

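View pics/scene0.png

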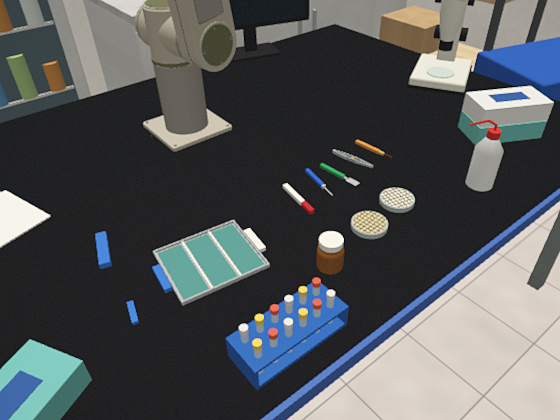

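The top view shows three blue blocks: (416,216) against the tray, (451,198) small and loose, and (445,286) large and loose. The middle-sized one at (416,216) touches the tray opposite the white tab at (322,206), so it fits start_tab. I'll confirm that in an enlarged crop and measure.

```bash
cat > h.py <<'E'
from bench import *
import cv2,numpy as np
def cam(s):
    R=cv2.Rodrigues(np.array(s["rvec"],float))[0]; t=np.array(s["tvec"],float).ravel()
    K=np.array([[s["fx"],0,s["cx"]],[0,s["fy"],s["cy"]],[0,0,1]]); return K,R,t
def ray(s,uv,z):
    K,R,t=cam(s); uv=np.atleast_2d(np.array(uv,float))
    d=(np.linalg.inv(K)@np.c_[uv,np.ones(len(uv))].T); d=(R.T@d).T; c=-R.T@t
    return c+d*((z-c[2])/d[:,2])[:,None]
def masks(f):
    h=cv2.cvtColor(f,cv2.COLOR_BGR2HSV)
    H,S,V=[h[...,i].astype(int) for i in range(3)]
    return H,S,V
def comps(m,amin=15):
    n,l,st,c=cv2.connectedComponentsWithStats(m.astype(np.uint8),connectivity=8)
    return [(np.argwhere(l==i)[:,::-1],st[i]) for i in range(1,n) if st[i][4]>=amin]
def rect(s,px,z):
    w=ray(s,px,z)[:,:2].astype(np.float32); (c,wh,a)=cv2.minAreaRect(w)
    return np.round(c,1),np.round(wh,1),round(a,1),w
def axis(w):
    m=w.mean(0);_,_,v=np.linalg.svd(w-m,full_matrices=False);d=v[0];p=(w-m)@d
    return m,np.degrees(np.arctan2(d[1],d[0])),p.min(),p.max()
E
python3 - <<'E'
from h import *
s=snapshot("top");f=s["frame"]
a=cv2.resize(f[160:320,300:480],None,fx=4,fy=4,interpolation=2)[:600,:720]
b=cv2.resize(f[195:290,90:280],None,fx=4,fy=4,interpolation=2)
cv2.imwrite("pics/a.png",a);cv2.imwrite("pics/b.png",b)
H,S,V=masks(f)
def rep(n,m,z,box):
    M=np.zeros_like(m);x0,y0,x1,y1=box;M[y0:y1,x0:x1]=m[y0:y1,x0:x1]
    for px,st in comps(M):
        c,wh,a,w=rect(s,px,z);m_,an,l,h=axis(w)
        print(n,st.tolist(),c,wh,a,"axis",m_.round(1),round(an,1),round(l,1),round(h,1))
blue=(H>98)&(H<128)&(S>120)&(V>60)
rep("blue",blue,12,(400,160,480,330)); rep("probe",blue,11,(190,200,225,280))
rep("green",(H>45)&(H<85)&(S>100)&(V>50),11,(165,200,200,280))
rep("white",(S<60)&(V>150),12,(315,180,329,230))
rep("forceps",(V>60),5,(133,215,160,285))
rep("all_probe",(V>60),8,(200,205,220,275))
rep("all_spat",(V>60),8,(170,200,195,275))
rep("brush",(V>45),8,(100,210,125,285)); rep("marker",(V>60),10,(235,195,262,265))
rep("mat",(H>70)&(H<98)&(S>60)&(V>40),4,(320,165,420,255))
rep("dish",(V>60),14,(145,125,245,185))
rep("rim",(V>50),10,(318,165,425,255))
E
```

```text
blue [445, 185, 12, 25, 175] [ 610.6 -472.8] [17.  61.4] 75.8 axis [ 610.8 -472.9] 165.6 -30.5 30.9
blue [410, 199, 11, 35, 269] [ 566.1 -385.3] [19.2 82.4] 82.4 axis [ 565.9 -385.3] 172.4 -41.4 41.1
blue [432, 261, 24, 49, 618] [ 398.2 -448.5] [ 31.1 115.4] 72.7 axis [ 398.1 -448.5] 162.6 -57.8 57.6
probe [202, 231, 12, 37, 226] [495.4 119.9] [14.7 88.3] 79.1 axis [495.4 119.9] 169.1 -44.1 44.2
green [178, 227, 10, 38, 229] [504.  179.8] [89.6 14.8] 4.8 axis [503.2 179.8] -175.2 -45.7 43.9
white [317, 187, 12, 43, 368] [ 589.6 -160.3] [ 26.7 102.4] 88.7 axis [ 591.5 -162.2] 176.8 -49.6 53.1
forceps [138, 222, 16, 57, 362] [495.1 270.6] [140.1  20.5] 11.9 axis [493.9 270.3] -168.4 -71.3 68.8
all_probe [202, 211, 14, 57, 288] [519.5 115.6] [ 14.7 137.6] 79.1 axis [509.1 117.6] 168.8 -79.4 58.2
all_spat [176, 207, 12, 58, 374] [528.5 183.6] [138.4  20.4] 3.2 axis [532.8 182.7] -175.4 -64.8 73.5
brush [107, 221, 10, 56, 364] [500.3 353.4] [134.5  17.6] 4.8 axis [493.9 353.1] -174.8 -73.6 60.9
marker [241, 202, 13, 57, 401] [539.5  23.6] [ 16.9 138. ] 82.0 axis [539.   23.6] 172.1 -69.5 68.5
mat [326, 174, 30, 68, 1547] [ 590.7 -205.4] [ 56.6 164.1] 82.3 axis [ 590.3 -205.2] 172.3 -82.4 81.7
mat [354, 177, 29, 69, 1550] [ 581.4 -272.5] [ 56.7 164.5] 82.4 axis [ 581.2 -272.5] 172.5 -82.5 82.1
mat [381, 180, 30, 69, 1550] [ 572.6 -340. ] [ 56.7 164.2] 82.3 axis [ 572.3 -339.9] 172.2 -82.4 81.8
dish [201, 133, 38, 38, 1148] [731.6  88. ] [90.1 91. ] 89.2 axis [732.2  88. ] -152.6 -46.3 46.3
dish [149, 142, 38, 38, 1155] [711.5 214.5] [89.8 90.9] 89.6 axis [710.5 214.6] -132.6 -46.2 46.6
rim [318, 169, 103, 84, 7059] [ 581.7 -272.3] [248.9 184.2] 82.4 axis [ 581.4 -272.5] -97.7 -124.7 124.3
```

View pics/a.png

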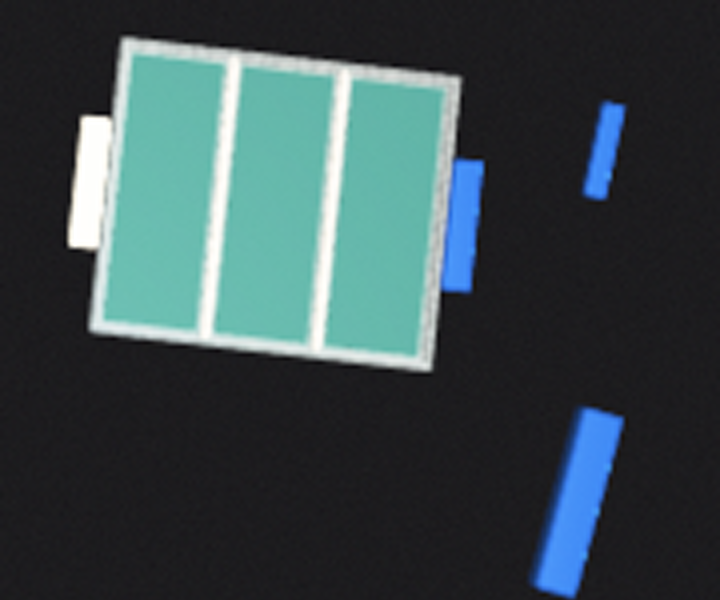

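View pics/b.png

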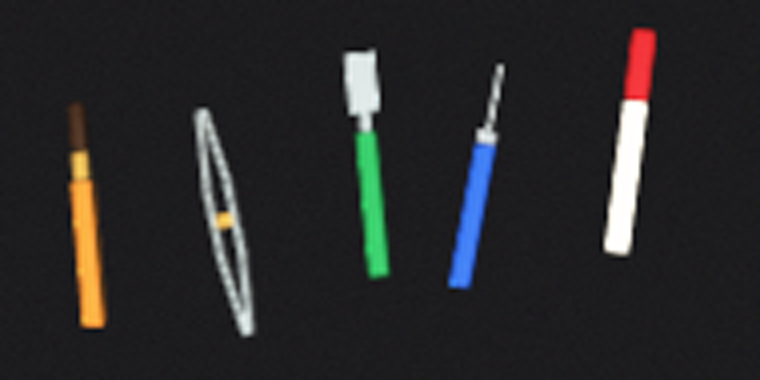

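The crop shows the 82 mm block flush on the tray's blue end, so it is start_tab. The others are 61 mm and 115 mm and loose. The matted lanes run at yaw -7.7°, with the blue-end lane centred at about (572.5,-340), the middle at (581.3,-272.5) and the white-end lane at (590.5,-205.3). Next is a helper that works out the moves.

```bash
cat >> h.py <<'E'
from scipy.spatial.transform import Rotation as Ro
def plan(pos,yaw):
    st=sense(); R=Ro.from_euler('xyz',st["tcp_rot"],degrees=True); p=np.array(st["tool_pos"])
    M=R.as_matrix()
    best=None
    for a in (0,180):
        y=np.radians(yaw+90+a); X=np.array([0,0,-1.]);Y=np.array([np.cos(y),np.sin(y),0]);T=np.c_[X,Y,np.cross(X,Y)]
        rv=(R.inv()*Ro.from_matrix(T)).as_rotvec()
        if best is None or np.linalg.norm(rv)<np.linalg.norm(best): best=rv
    d=M.T@(np.array(pos)-p)/1000
    print("t",round(st["time"],2),"p",p.round(1),"gap",round(st["finger_gap"],1),"F",st["ft_force"].round(1),"j",np.round(st["joint_pos"],0),"\ny-axis",M[:,1].round(3),"shift",d.round(4),"turn",best.round(3),np.degrees(best).round(1))
E
python3 - <<'E'
from h import *
plan((495,0,150),0); plan((495,270.5,100),11.8)
E
```

```text
t 0.15 p [ 141.3 -582.7  230.5] gap 85.1 F [-0.5  0.8  0.4] j [-81.   8.  85.   0.  87.  -5.] 
y-axis [ 0.236 -0.972 -0.001] shift [ 0.0812 -0.4828 -0.481 ] turn [0.238 0.    0.001] [13.6  0.   0.1]
t 0.15 p [ 141.3 -582.7  230.5] gap 85.1 F [-0.5  0.8  0.4] j [-81.   8.  85.   0.  87.  -5.] 
y-axis [ 0.236 -0.972 -0.001] shift [ 0.1316 -0.7456 -0.5447] turn [ 0.032 -0.     0.001] [ 1.8 -0.   0.1]
```

drive_tool([
  [150, 0.0, -0.02, -0.02, 0, 0, 0],
  [150, 0.01, -0.045, -0.045, 0, 0, 0],
  [150, 0.02, -0.07, -0.07, 0, 0, 0],
  [150, 0.03, -0.095, -0.095, 0, 0, 0],
  [150, 0.04, -0.12, -0.12, 0, 0, 0],
  [150, 0.05, -0.145, -0.145, 0, 0, 0],
  [150, 0.06, -0.17, -0.17, 0, 0, 0],
  [150, 0.07, -0.195, -0.195, 0, 0, 0],
  [150, 0.08, -0.22, -0.22, 0, 0, 0],
  [150, 0.081, -0.245, -0.245, 0, 0, 0],
], squeeze=30)

```text
time: 0.98
tool_pos: [321.3, -284.7, 148.1]
tcp_rot: [-63.6, 89.8, 130.0]
ft_force: [1.4, 0.2, -0.5]
finger_gap: 35.0
```

drive_tool([
  [150, 0, -0.025, -0.025, 0, 0, 0],
  [150, 0, -0.05, -0.05, 0, 0, 0],
  [150, 0, -0.075, -0.075, 0, 0, 0],
  [150, 0, -0.1, -0.1, 0, 0, 0],
  [150, 0, -0.125, -0.125, 0, 0, 0],
  [150, 0, -0.15, -0.15, 0, 0, 0],
  [150, 0, -0.175, -0.175, 0, 0, 0],
  [150, 0, -0.2, -0.2, 0, 0, 0],
  [150, 0, -0.22, -0.22, 0, 0, 0],
  [150, 0, -0.235, -0.235, 0, 0, 0],
])

```text
time: 1.82
tool_pos: [495.5, -1.1, 150.1]
tcp_rot: [-106.9, 90.0, 86.9]
ft_force: [1.2, -0.1, -0.2]
finger_gap: 35.1
```

Run:
```python
from h import *
plan((495,270.5,80),11.8)
```

```text
t 1.82 p [495.5  -1.1 150.1] gap 35.1 F [ 1.2 -0.1 -0.2] j [ -6.  -6. 107.   0.  79.  70.] 
y-axis [ 0.237 -0.971 -0.   ] shift [ 0.0703 -0.2639 -0.0639] turn [ 0.033 -0.     0.   ] [ 1.9 -0.   0. ]
```

drive_tool([
  [150, 0.0, -0.035, -0.008, 0, 0, 0],
  [150, 0.01, -0.07, -0.016, 0, 0, 0],
  [150, 0.02, -0.105, -0.025, 0.01, 0, 0],
  [150, 0.03, -0.14, -0.034, 0.02, 0, 0],
  [150, 0.04, -0.175, -0.042, 0.033, 0, 0],
  [150, 0.05, -0.21, -0.051, 0.033, 0, 0],
  [150, 0.06, -0.24, -0.058, 0.033, 0, 0],
  [150, 0.07, -0.264, -0.064, 0.033, 0, 0],
  [150, 0.07, -0.264, -0.064, 0.033, 0, 0],
  [150, 0.07, -0.264, -0.064, 0.033, 0, 0],
])

```text
time: 2.65
tool_pos: [493.6, 269.0, 79.0]
tcp_rot: [13.6, 89.9, -154.5]
ft_force: [0.6, -0.5, 0.1]
finger_gap: 35.2
```

Run:
```python
from h import *
plan((495,270.5,2.5),11.8)
s=snapshot("scene");cv2.imwrite("pics/s1.png",cv2.resize(s["frame"][60:260,230:480],None,fx=3,fy=3,interpolation=2))
```

```text
t 2.65 p [493.6 269.   79. ] gap 35.2 F [ 0.6 -0.5  0.1] j [ 23.   9. 100.  -0.  71. 101.] 
y-axis [ 0.206 -0.979  0.001] shift [ 0.0765 -0.0012 -0.0019] turn [ 0.001  0.002 -0.001] [ 0.1  0.1 -0. ]
```

View pics/s1.png

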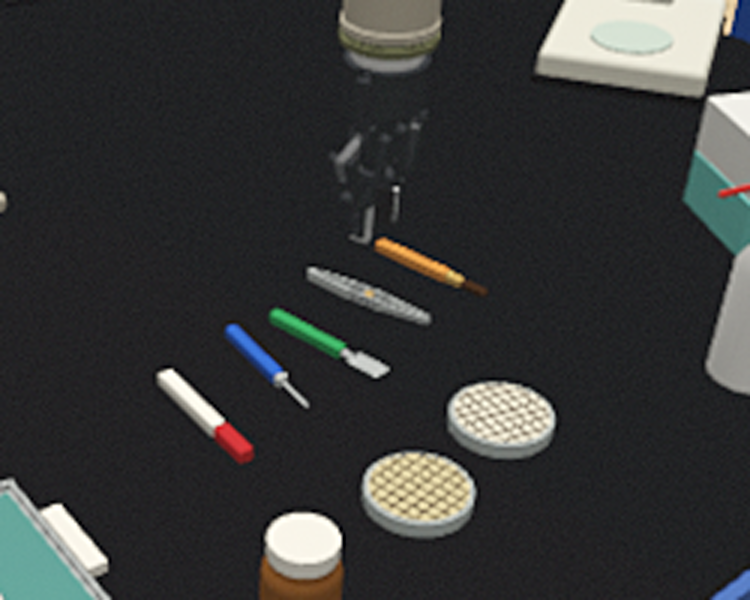

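The picture shows the gripper tips at crop (360,240), hovering above the forceps centred at crop (368,292). The brush lies beyond. I'll cross-check positions from the scene view.

Run:
```python
from h import *
s=snapshot("scene");f=s["frame"];H,S,V=masks(f)
print("forceps spot",ray(s,[(230+369/3,60+293/3)],8).round(1))
for n,m,z,(x0,y0,x1,y1) in [("probe",(H>98)&(H<128)&(S>120)&(V>60),8,(300,160,330,200)),("green",(H>45)&(H<80)&(S>100)&(V>50),8,(315,155,355,190)),("mat",(H>70)&(H<98)&(S>60)&(V>40),4,(145,215,275,305))]:
    M=np.zeros_like(m);M[y0:y1,x0:x1]=m[y0:y1,x0:x1]
    for px,st in comps(M,60): c,wh,a,w=rect(s,px,z); print(n,c,wh,a)
```

```text
forceps spot [[495.6 271.3   8. ]]
probe [494.  118.7] [19.8 99.5] 78.2
green [502.8 178.8] [97.5 25.8] 5.0
mat [ 586.7 -204.8] [ 56.2 160.9] 82.4
mat [ 577.4 -272.2] [ 56.  161.8] 82.5
mat [ 568.7 -339.5] [ 56.1 161.3] 82.4
```

drive_tool([
  [150, 0.01, -0.001, -0.002, 0, 0, 0],
  [150, 0.02, -0.001, -0.002, 0, 0, 0],
  [150, 0.03, -0.001, -0.002, 0, 0, 0],
  [150, 0.04, -0.001, -0.002, 0, 0, 0],
  [150, 0.048, -0.001, -0.002, 0, 0, 0],
  [150, 0.056, -0.001, -0.002, 0, 0, 0],
  [150, 0.063, -0.001, -0.002, 0, 0, 0],
  [150, 0.07, -0.001, -0.002, 0, 0, 0],
  [150, 0.075, -0.001, -0.002, 0, 0, 0],
  [150, 0.075, -0.001, -0.002, 0, 0, 0],
])

```text
time: 3.58
tool_pos: [495.7, 269.2, 3.9]
tcp_rot: [11.5, 89.9, -156.8]
ft_force: [-0.1, 0.3, -0.1]
finger_gap: 35.0
```

Run:
```python
from h import *
plan((495,270.5,2.5),11.8)
s=snapshot("scene");cv2.imwrite("pics/s2.png",cv2.resize(s["frame"][110:210,290:430],None,fx=5,fy=5,interpolation=2))
```

```text
t 3.58 p [495.7 269.2   3.9] gap 35.0 F [-0.1  0.3 -0.1] j [ 23.  15. 102.   0.  63. 102.] 
y-axis [ 0.203 -0.979  0.   ] shift [ 0.0014 -0.0015  0.0004] turn [-0.001  0.002 -0.   ] [-0.1  0.1 -0. ]
```

View pics/s2.png

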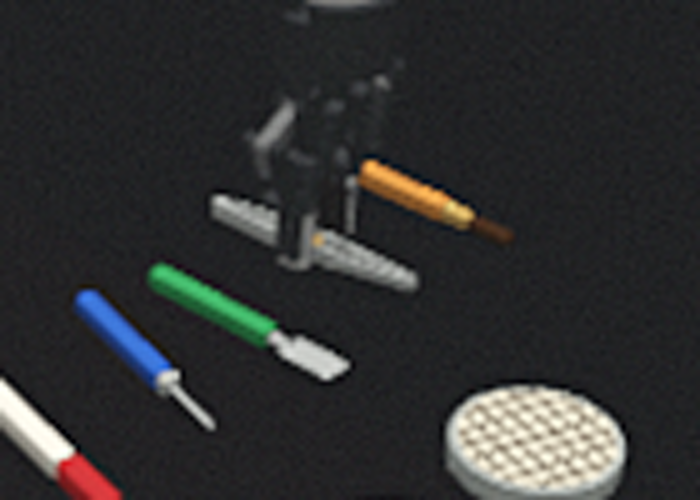

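The fingers straddle the forceps at crop (300,235), clear of the spatula and brush. Closing now.

drive_tool([
  [150, 0.001, -0.001, 0, 0, 0, 0],
  [180, 0.001, -0.001, 0, 0, 0, 0],
  [190, 0.001, -0.001, 0, 0, 0, 0],
  [200, 0.001, -0.001, 0, 0, 0, 0],
  [205, 0.001, -0.001, 0, 0, 0, 0],
  [210, 0.001, -0.001, 0, 0, 0, 0],
  [255, 0.001, -0.001, 0, 0, 0, 0],
  [255, 0.001, -0.001, 0, 0, 0, 0],
  [255, 0.001, -0.001, 0, 0, 0, 0],
  [255, 0.001, -0.001, 0, 0, 0, 0],
], squeeze=30)

```text
time: 4.47
tool_pos: [496.6, 270.6, 4.8]
tcp_rot: [-160.6, 90.0, 31.1]
ft_force: [-1.4, 0.2, 6.2]
finger_gap: 14.6
```

drive_tool([
  [255, -0.003, 0, 0, 0, 0, 0],
  [255, -0.01, 0, 0, 0, 0, 0],
  [255, -0.02, 0, 0, 0, 0, 0],
  [255, -0.03, 0, 0, 0, 0, 0],
  [255, -0.04, 0, 0, 0, 0, 0],
  [255, -0.055, 0, 0, 0, 0, 0],
  [255, -0.07, 0, 0, 0, 0, 0],
  [255, -0.085, 0, 0, 0, 0, 0],
  [255, -0.095, 0, 0, 0, 0, 0],
  [255, -0.1, 0, 0, 0, 0, 0],
])

```text
time: 5.3
tool_pos: [497.6, 271.0, 107.1]
tcp_rot: [-168.8, 89.8, 23.0]
ft_force: [-0.3, 0.3, -0.6]
finger_gap: 14.7
```

Run:
```python
from h import *
plan((571.5,-340,100),-7.7)
s=snapshot("scene");cv2.imwrite("pics/s3.png",cv2.resize(s["frame"][60:210,250:450],None,fx=4,fy=4,interpolation=2))
```

```text
t 5.3 p [497.6 271.  107.1] gap 14.7 F [-0.3  0.3 -0.6] j [ 23.   7.  99.  -0.  74. 102.] 
y-axis [ 0.203 -0.979 -0.001] shift [0.0065 0.6132 0.0519] turn [ 0.339 -0.003  0.001] [19.4 -0.2  0.1]
```

View pics/s3.png

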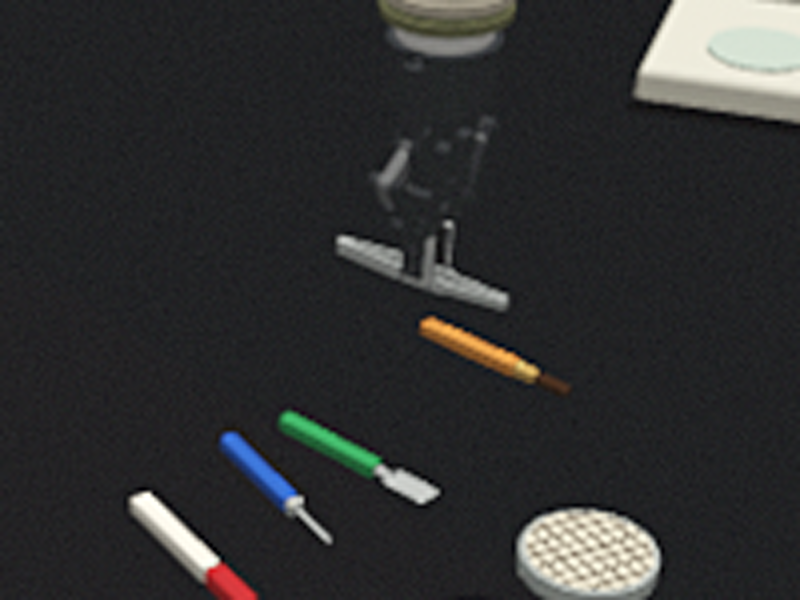

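The forceps are held level at crop (425,270) and the others are undisturbed. Carrying them to the blue-end lane.

drive_tool([
  [255, 0, 0.015, 0.001, 0, 0, 0],
  [255, 0, 0.045, 0.004, 0.01, 0, 0],
  [255, 0, 0.08, 0.007, 0.03, 0, 0],
  [255, 0, 0.115, 0.01, 0.06, 0, 0],
  [255, 0, 0.15, 0.013, 0.09, 0, 0],
  [255, 0, 0.185, 0.016, 0.12, 0, 0],
  [255, 0, 0.22, 0.019, 0.15, 0, 0],
  [255, 0, 0.255, 0.022, 0.18, 0, 0],
  [255, 0, 0.285, 0.024, 0.2, 0, 0],
  [255, 0, 0.3, 0.025, 0.21, 0, 0],
])

```text
time: 6.18
tool_pos: [532.6, -31.8, 103.7]
tcp_rot: [53.8, 89.9, -126.7]
ft_force: [-0.5, 0.5, -0.2]
finger_gap: 14.6
```

Run:
```python
from h import *
plan((571.5,-340,80),-7.7)
```

```text
t 6.18 p [532.6 -31.8 103.7] gap 14.6 F [-0.5  0.5 -0.2] j [ -9.   3. 104.  -0.  73.  82.] 
y-axis [-0.009 -1.     0.001] shift [ 0.024   0.3079 -0.0416] turn [ 0.126  0.001 -0.001] [ 7.2  0.  -0.1]
```

drive_tool([
  [255, 0, 0.015, -0.001, 0, 0, 0],
  [255, 0, 0.05, -0.005, 0.01, 0, 0],
  [255, 0, 0.09, -0.01, 0.03, 0, 0],
  [255, 0.005, 0.13, -0.016, 0.06, 0, 0],
  [255, 0.01, 0.17, -0.022, 0.09, 0, 0],
  [255, 0.015, 0.21, -0.028, 0.11, 0, 0],
  [255, 0.02, 0.25, -0.034, 0.126, 0, 0],
  [255, 0.024, 0.285, -0.039, 0.126, 0, 0],
  [255, 0.024, 0.308, -0.042, 0.126, 0, 0],
  [255, 0.024, 0.308, -0.042, 0.126, 0, 0],
])

```text
time: 7.02
tool_pos: [572.2, -341.3, 79.0]
tcp_rot: [55.0, 89.9, -132.7]
ft_force: [-0.2, 0.4, -0.6]
finger_gap: 14.9
```

drive_tool([
  [255, 0.01, 0, 0, 0, 0, 0],
  [255, 0.02, 0, 0, 0, 0, 0],
  [255, 0.03, 0, 0, 0, 0, 0],
  [255, 0.04, 0, 0, 0, 0, 0],
  [255, 0.045, 0, 0, 0, 0, 0],
  [255, 0.05, 0, 0, 0, 0, 0],
  [255, 0.05, 0, 0, 0, 0, 0],
  [255, 0.05, 0, 0, 0, 0, 0],
  [255, 0.05, 0, 0, 0, 0, 0],
  [255, 0.05, 0, 0, 0, 0, 0],
])

```text
time: 7.85
tool_pos: [573.8, -336.9, 31.2]
tcp_rot: [153.1, 89.9, -34.4]
ft_force: [-0.7, -0.4, 0.3]
finger_gap: 15.2
```

Run:
```python
from h import *
plan((571.5,-340,10),-7.7)
s=snapshot("scene");cv2.imwrite("pics/s4.png",cv2.resize(s["frame"][180:320,120:300],None,fx=4,fy=4,interpolation=2))
s=snapshot("top");cv2.imwrite("pics/t4.png",cv2.resize(s["frame"][160:280,300:460],None,fx=4,fy=4,interpolation=2))
```

```text
t 7.85 p [ 573.8 -336.9   31.2] gap 15.2 F [-0.7 -0.4  0.3] j [-35.  27.  84.   0.  69.  63.] 
y-axis [-0.131 -0.991  0.001] shift [0.0212 0.0033 0.0019] turn [ 0.003 -0.001 -0.001] [ 0.2 -0.1 -0. ]
```

View pics/s4.png

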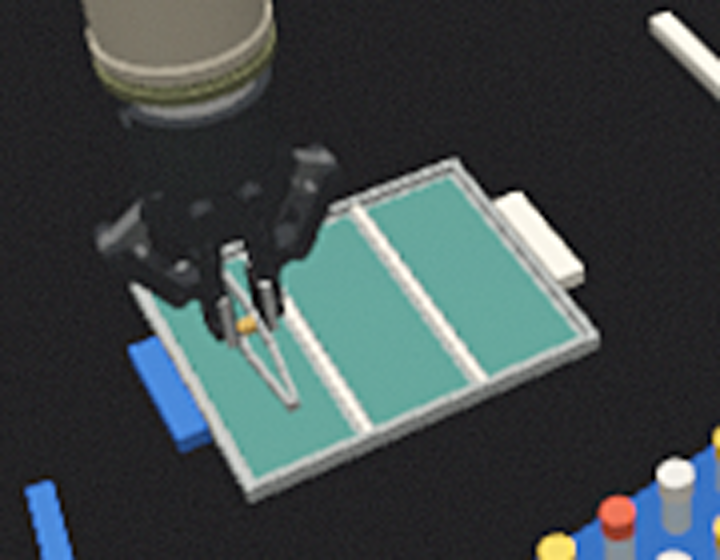

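View pics/t4.png

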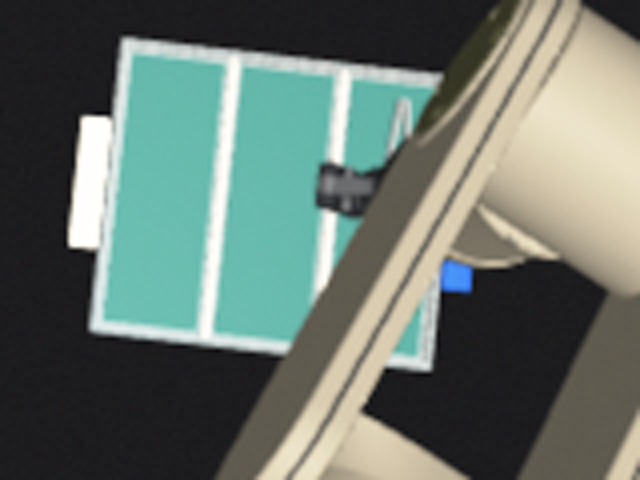

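Both pictures show the forceps above the blue-end lane, with the tip at scene crop (293,400) and the lane running either side. The pose readings jitter by a few mm, so I'll average several.

```bash
sed -i 's/^    st=sense(); R=/    L=[]\n    for i in range(6): snapshot("top"); L.append(sense())\n    st=L[-1]; A=np.array([l["tool_pos"] for l in L]); print("std",A.std(0).round(2)); R=/; s/p=np.array(st\["tool_pos"\])/p=A.mean(0)/' h.py
python3 - <<'E'
from h import *
plan((571.5,-340,10),-7.7)
E
```

```text
std [0.1  0.08 0.18]
t 8.25 p [ 573.4 -336.7   30.6] gap 14.6 F [-0.3  0.3 -0.4] j [-35.  27.  84.   0.  69.  63.] 
y-axis [-0.131 -0.991  0.   ] shift [0.0206 0.0035 0.0015] turn [ 0.003 -0.    -0.   ] [ 0.2 -0.  -0. ]
```

drive_tool([
  [255, 0.003, 0.001, 0.001, 0, 0, 0],
  [255, 0.006, 0.002, 0.002, 0, 0, 0],
  [255, 0.009, 0.003, 0.002, 0, 0, 0],
  [255, 0.012, 0.0035, 0.0015, 0.003, 0, 0],
  [255, 0.015, 0.0035, 0.0015, 0.003, 0, 0],
  [255, 0.018, 0.0035, 0.0015, 0.003, 0, 0],
  [255, 0.02, 0.0035, 0.0015, 0.003, 0, 0],
  [255, 0.0205, 0.0035, 0.0015, 0.003, 0, 0],
  [255, 0.0205, 0.0035, 0.0015, 0.003, 0, 0],
  [255, 0.0205, 0.0035, 0.0015, 0.003, 0, 0],
])

```text
time: 9.08
tool_pos: [571.4, -339.8, 9.9]
tcp_rot: [165.8, 90.0, -21.9]
ft_force: [-0.3, 1.0, -0.7]
finger_gap: 15.0
```

Run:
```python
from h import *
plan((571.5,-340,9),-7.7)
s=snapshot("scene");cv2.imwrite("pics/s5.png",cv2.resize(s["frame"][180:320,120:300],None,fx=4,fy=4,interpolation=2))
```

```text
std [0.03 0.03 0.04]
t 9.38 p [ 571.5 -339.9   10. ] gap 14.9 F [-1.2  1.7 -0.6] j [-35.  28.  84.   0.  68.  63.] 
y-axis [-0.134 -0.991  0.   ] shift [ 0.001   0.0001 -0.    ] turn [ 0. -0. -0.] [ 0. -0. -0.]
```

View pics/s5.png

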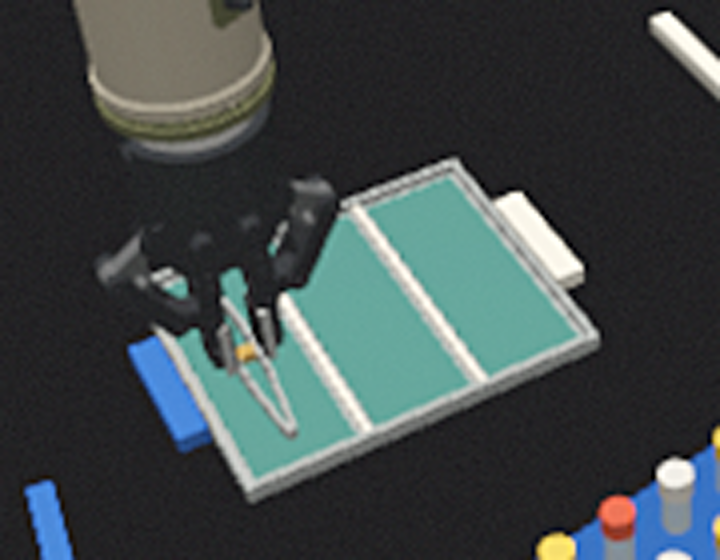

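The forceps are centred just over the mat, with the tip at crop (293,430) between the rim and the ridge at (370,430). I'll ease down and release.

drive_tool([
  [255, 0.0003, 0, 0, 0, 0, 0],
  [255, 0.0006, 0, 0, 0, 0, 0],
  [255, 0.0009, 0, 0, 0, 0, 0],
  [255, 0.001, 0, 0, 0, 0, 0],
  [255, 0.001, 0, 0, 0, 0, 0],
  [255, 0.001, 0, 0, 0, 0, 0],
  [255, 0.001, 0, 0, 0, 0, 0],
  [255, 0.001, 0, 0, 0, 0, 0],
  [255, 0.001, 0, 0, 0, 0, 0],
  [255, 0.001, 0, 0, 0, 0, 0],
])

```text
time: 10.27
tool_pos: [571.4, -339.9, 8.9]
tcp_rot: [-176.8, 90.0, -4.5]
ft_force: [-1.1, 0.3, 2.4]
finger_gap: 15.2
```

drive_tool([
  [209, 0, 0, 0, 0, 0, 0],
  [204, 0, 0, 0, 0, 0, 0],
  [200, 0, 0, 0, 0, 0, 0],
  [195, 0, 0, 0, 0, 0, 0],
  [190, 0, 0, 0, 0, 0, 0],
  [185, 0, 0, 0, 0, 0, 0],
  [180, 0, 0, 0, 0, 0, 0],
  [175, 0, 0, 0, 0, 0, 0],
  [175, 0, 0, 0, 0, 0, 0],
  [175, 0, 0, 0, 0, 0, 0],
])

```text
time: 11.1
tool_pos: [571.3, -339.8, 8.8]
tcp_rot: [-60.3, 90.0, 112.0]
ft_force: [-1.2, 0.1, 0.5]
finger_gap: 27.0
```

drive_tool([
  [175, -0.005, 0, 0, 0, 0, 0],
  [175, -0.01, 0, 0, 0, 0, 0],
  [175, -0.02, 0, 0, 0, 0, 0],
  [175, -0.03, 0, 0, 0, 0, 0],
  [175, -0.045, 0, 0, 0, 0, 0],
  [175, -0.06, 0, 0, 0, 0, 0],
  [170, -0.075, 0, 0, 0, 0, 0],
  [160, -0.09, 0, 0, 0, 0, 0],
  [150, -0.1, 0, 0, 0, 0, 0],
  [150, -0.1, 0, 0, 0, 0, 0],
])

```text
time: 11.93
tool_pos: [573.2, -341.1, 113.2]
tcp_rot: [152.8, 89.7, -34.9]
ft_force: [1.4, -0.6, -0.2]
finger_gap: 34.8
```

Run:
```python
from h import *
plan((505.2,118,90),-10.9)
s=snapshot("scene");cv2.imwrite("pics/s6.png",cv2.resize(s["frame"][180:320,120:300],None,fx=4,fy=4,interpolation=2))
```

```text
std [0.69 0.48 1.44]
t 12.23 p [ 571.1 -339.7  108.5] gap 35.2 F [-0.2  0.1  0.8] j [-35.  22.  81.   0.  77.  63.] 
y-axis [-0.134 -0.991 -0.001] shift [ 0.0193 -0.4447  0.1266] turn [0.056 0.002 0.001] [3.2 0.1 0.1]
```

View pics/s6.png

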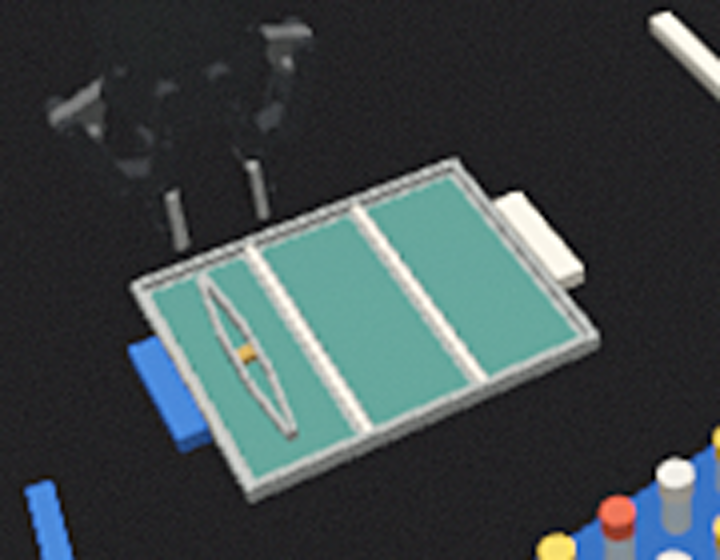

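The forceps lie straight along the blue-end lane, from crop (205,280) to (293,435). Next is the probe, gripped at (504.7,117.5).

drive_tool([
  [150, 0, -0.02, 0.006, 0, 0, 0],
  [150, 0, -0.06, 0.018, 0, 0, 0],
  [150, 0, -0.1, 0.03, 0.01, 0, 0],
  [150, 0, -0.14, 0.042, 0.02, 0, 0],
  [150, 0, -0.18, 0.053, 0.03, 0, 0],
  [150, 0, -0.22, 0.063, 0.04, 0, 0],
  [150, 0, -0.26, 0.075, 0.056, 0, 0],
  [150, 0, -0.3, 0.087, 0.056, 0, 0],
  [150, 0, -0.34, 0.098, 0.056, 0, 0],
  [150, 0, -0.37, 0.107, 0.056, 0, 0],
])

```text
time: 13.12
tool_pos: [513.6, 44.0, 108.3]
tcp_rot: [-28.1, 89.9, 141.1]
ft_force: [0.0, -0.9, -0.3]
finger_gap: 35.1
```

drive_tool([
  [150, 0.005, -0.025, 0.006, 0, 0, 0],
  [150, 0.01, -0.05, 0.012, 0, 0, 0],
  [150, 0.015, -0.065, 0.016, 0, 0, 0],
  [150, 0.025, -0.074, 0.016, 0, 0, 0],
  [150, 0.035, -0.074, 0.016, 0, 0, 0],
  [150, 0.045, -0.074, 0.016, 0, 0, 0],
  [150, 0.055, -0.074, 0.016, 0, 0, 0],
  [150, 0.06, -0.074, 0.016, 0, 0, 0],
  [150, 0.06, -0.074, 0.016, 0, 0, 0],
  [150, 0.06, -0.074, 0.016, 0, 0, 0],
])

```text
time: 13.95
tool_pos: [512.8, 116.0, 48.3]
tcp_rot: [20.5, 89.9, -170.4]
ft_force: [-0.4, 0.2, 1.0]
finger_gap: 35.4
```

Run:
```python
from h import *
plan((504.7,117.5,3.5),-10.9)
s=snapshot("scene");cv2.imwrite("pics/s7.png",cv2.resize(s["frame"][110:230,270:430],None,fx=5,fy=5,interpolation=2))
```

```text
std [0.14 0.2  0.21]
t 14.25 p [513.6 116.6  49.4] gap 35.2 F [-0.8  0.2  0.7] j [  7.   6. 107.   0.  67. 108.] 
y-axis [-0.189 -0.982 -0.   ] shift [0.0459 0.0008 0.009 ] turn [-0.    -0.001  0.   ] [-0.  -0.1  0. ]
```

View pics/s7.png

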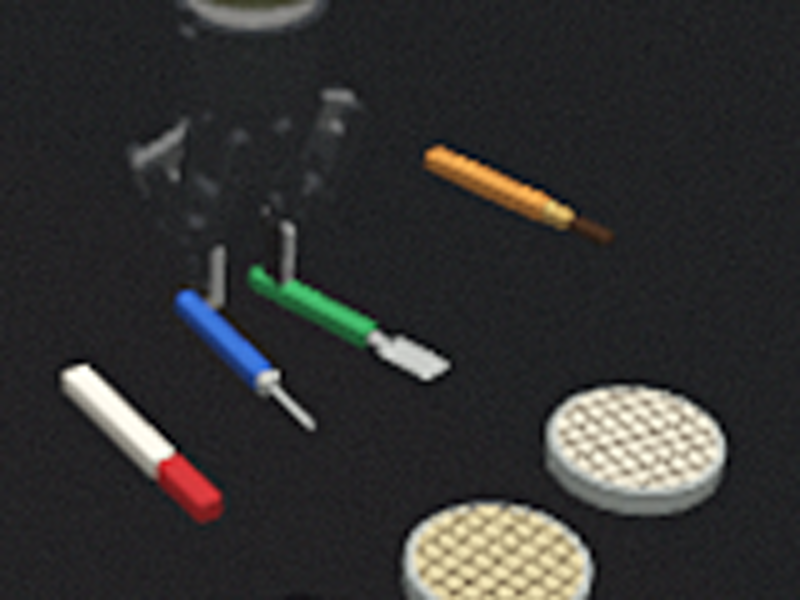

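The open fingers at crop (215,290) and (288,270) hover above and behind the probe handle, and the parallax matches a height of 50 mm. Descending.

drive_tool([
  [150, 0.005, 0.001, 0.004, 0, 0, 0],
  [150, 0.012, 0.001, 0.009, 0, 0, 0],
  [150, 0.02, 0.001, 0.009, 0, 0, 0],
  [150, 0.028, 0.001, 0.009, 0, 0, 0],
  [150, 0.034, 0.001, 0.009, 0, 0, 0],
  [150, 0.039, 0.001, 0.009, 0, 0, 0],
  [150, 0.043, 0.001, 0.009, 0, 0, 0],
  [150, 0.045, 0.001, 0.009, 0, 0, 0],
  [150, 0.045, 0.001, 0.009, 0, 0, 0],
  [150, 0.045, 0.001, 0.009, 0, 0, 0],
])

```text
time: 15.13
tool_pos: [504.2, 117.6, 3.9]
tcp_rot: [-134.9, 90.0, 34.2]
ft_force: [-0.8, 0.4, 0.4]
finger_gap: 34.9
```

Run:
```python
from h import *
plan((504.7,117.5,4),-10.9)
s=snapshot("scene");cv2.imwrite("pics/s8.png",cv2.resize(s["frame"][110:230,270:430],None,fx=5,fy=5,interpolation=2))
```

```text
std [0.06 0.01 0.06]
t 15.43 p [504.4 117.6   4.2] gap 35.0 F [ 0.7 -0.3 -0.4] j [  7.   9. 109.   0.  62. 108.] 
y-axis [-0.189 -0.982 -0.   ] shift [ 0.0002  0.     -0.0003] turn [ 0.    -0.001  0.   ] [ 0. -0.  0.]
```

View pics/s8.png

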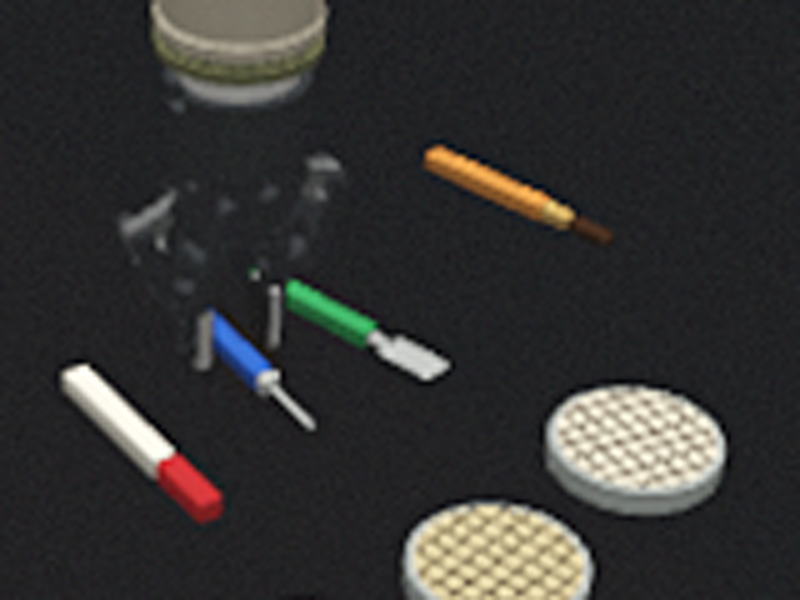

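The fingers at crop (203,340) and (275,315) straddle the blue handle, clear of the marker and spatula. I'll grip and lift.

drive_tool([
  [180, 0, 0, 0, 0, 0, 0],
  [190, 0, 0, 0, 0, 0, 0],
  [200, 0, 0, 0, 0, 0, 0],
  [205, 0, 0, 0, 0, 0, 0],
  [210, 0, 0, 0, 0, 0, 0],
  [215, 0, 0, 0, 0, 0, 0],
  [220, 0, 0, 0, 0, 0, 0],
  [255, 0, 0, 0, 0, 0, 0],
  [255, 0, 0, 0, 0, 0, 0],
  [255, 0, 0, 0, 0, 0, 0],
], squeeze=30)

```text
time: 16.32
tool_pos: [504.2, 117.6, 3.9]
tcp_rot: [-156.7, 90.0, 12.4]
ft_force: [-0.9, 1.3, 1.6]
finger_gap: 10.7
```

Run:
```python
from h import *
plan((504.7,117.5,4),-10.9)
```

```text
std [0.02 0.01 0.01]
t 16.62 p [504.2 117.6   3.9] gap 10.7 F [-0.3  0.1  2.1] j [  7.   9. 109.   0.  62. 108.] 
y-axis [-0.189 -0.982 -0.   ] shift [-0.0001 -0.     -0.0005] turn [ 0. -0.  0.] [ 0. -0.  0.]
```

drive_tool([
  [255, -0.003, 0, 0, 0, 0, 0],
  [255, -0.01, 0, 0, 0, 0, 0],
  [255, -0.02, 0, 0, 0, 0, 0],
  [255, -0.03, 0, 0, 0, 0, 0],
  [255, -0.04, 0, 0, 0, 0, 0],
  [255, -0.05, 0, 0, 0, 0, 0],
  [255, -0.06, 0, 0, 0, 0, 0],
  [255, -0.07, 0, 0, 0, 0, 0],
  [255, -0.08, 0, 0, 0, 0, 0],
  [255, -0.08, 0, 0, 0, 0, 0],
])

```text
time: 17.45
tool_pos: [505.7, 117.8, 86.7]
tcp_rot: [-161.9, 89.8, 7.2]
ft_force: [-0.4, 0.7, 0.3]
finger_gap: 11.0
```

Run:
```python
from h import *
plan((566,-270.3,84),-7.7)
s=snapshot("scene");cv2.imwrite("pics/s9.png",cv2.resize(s["frame"][110:230,270:430],None,fx=5,fy=5,interpolation=2))
```

```text
std [0.67 0.1  0.92]
t 17.75 p [504.  117.5  83.8] gap 11.0 F [-0.8  0.1 -0.2] j [  7.   2. 107.  -0.  71. 108.] 
y-axis [-0.189 -0.982  0.001] shift [-3.000e-04  3.691e-01 -1.342e-01] turn [-0.056  0.002 -0.   ] [-3.2  0.1 -0. ]
```

View pics/s9.png

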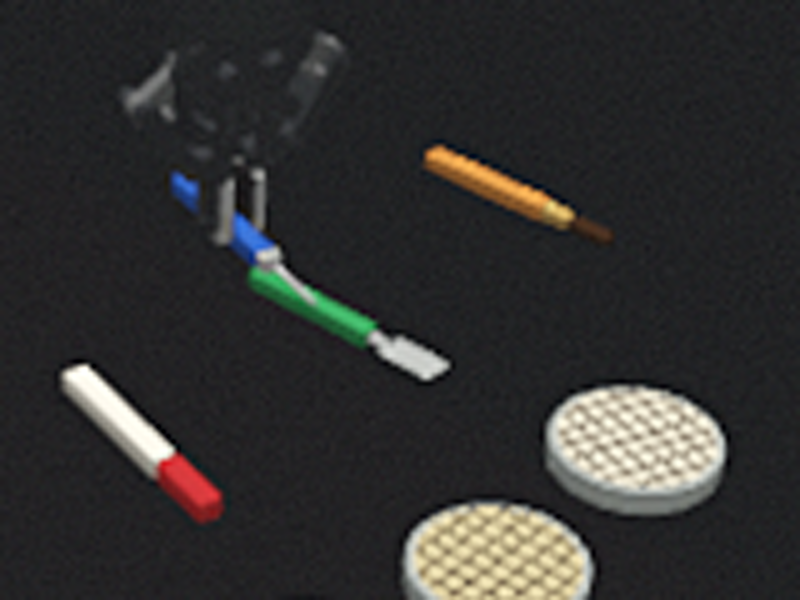

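The probe is held, seen at crop (225,215). Carrying it to the middle lane.

drive_tool([
  [255, 0, 0.015, -0.005, 0, 0, 0],
  [255, 0, 0.05, -0.018, 0, 0, 0],
  [255, 0, 0.09, -0.033, -0.01, 0, 0],
  [255, 0, 0.13, -0.047, -0.02, 0, 0],
  [255, 0, 0.17, -0.062, -0.03, 0, 0],
  [255, 0, 0.21, -0.076, -0.04, 0, 0],
  [255, 0, 0.25, -0.091, -0.056, 0, 0],
  [255, 0, 0.29, -0.105, -0.056, 0, 0],
  [255, 0, 0.33, -0.12, -0.056, 0, 0],
  [255, 0, 0.36, -0.131, -0.056, 0, 0],
])

```text
time: 18.63
tool_pos: [564.2, -263.1, 83.2]
tcp_rot: [-9.8, 90.0, 162.5]
ft_force: [0.6, 1.0, 0.4]
finger_gap: 10.8
```

drive_tool([
  [255, 0.005, 0.006, -0.002, 0, 0, 0],
  [255, 0.012, 0.009, -0.003, 0, 0, 0],
  [255, 0.02, 0.009, -0.003, 0, 0, 0],
  [255, 0.028, 0.009, -0.003, 0, 0, 0],
  [255, 0.036, 0.009, -0.003, 0, 0, 0],
  [255, 0.044, 0.009, -0.003, 0, 0, 0],
  [255, 0.05, 0.009, -0.003, 0, 0, 0],
  [255, 0.055, 0.009, -0.003, 0, 0, 0],
  [255, 0.055, 0.009, -0.003, 0, 0, 0],
  [255, 0.055, 0.009, -0.003, 0, 0, 0],
])

```text
time: 19.47
tool_pos: [566.3, -269.7, 28.5]
tcp_rot: [-22.4, 90.0, 149.9]
ft_force: [-1.0, 0.4, -0.6]
finger_gap: 10.7
```

Run:
```python
from h import *
plan((566.6,-270.5,9),-7.7)
s=snapshot("scene");cv2.imwrite("pics/s10.png",cv2.resize(s["frame"][180:320,120:300],None,fx=4,fy=4,interpolation=2))
```

```text
std [0.09 0.13 0.16]
t 19.77 p [ 566.8 -270.2   29.4] gap 10.7 F [ 0.5 -0.2 -0.4] j [-30.  22.  91.  -0.  68.  68.] 
y-axis [-0.134 -0.991  0.   ] shift [0.0204 0.0003 0.0002] turn [ 0.    -0.001 -0.   ] [ 0. -0. -0.]
```

View pics/s10.png

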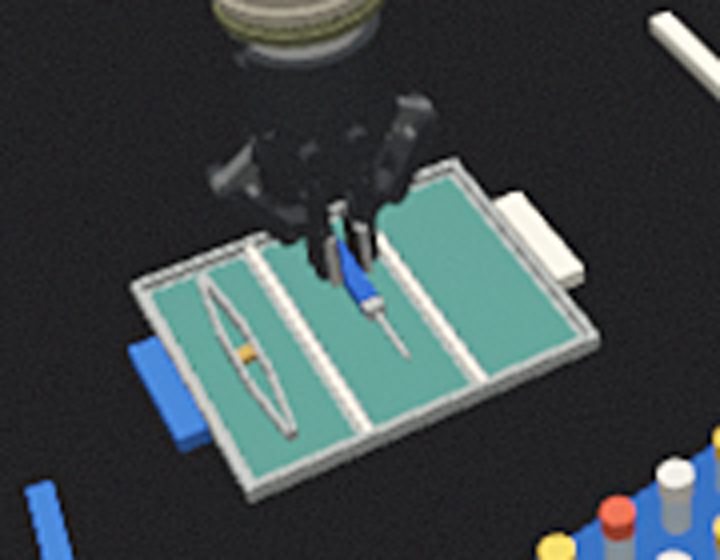

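The probe hangs over the middle lane at crop (360,280), parallel to the ridges. Lowering.

drive_tool([
  [255, 0.003, 0, 0, 0, 0, 0],
  [255, 0.007, 0, 0, 0, 0, 0],
  [255, 0.011, 0, 0, 0, 0, 0],
  [255, 0.014, 0, 0, 0, 0, 0],
  [255, 0.017, 0, 0, 0, 0, 0],
  [255, 0.019, 0, 0, 0, 0, 0],
  [255, 0.02, 0, 0, 0, 0, 0],
  [255, 0.021, 0, 0, 0, 0, 0],
  [255, 0.0213, 0, 0, 0, 0, 0],
  [255, 0.0213, 0, 0, 0, 0, 0],
])

```text
time: 20.65
tool_pos: [566.4, -270.1, 8.0]
tcp_rot: [51.5, 90.0, -136.1]
ft_force: [-1.8, 0.6, 2.9]
finger_gap: 11.0
```

Run:
```python
from h import *
plan((566.6,-270.5,8),-7.7)
```

```text
std [0.02 0.02 0.02]
t 20.95 p [ 566.4 -270.1    7.9] gap 11.1 F [-3.   1.7  5.7] j [-30.  23.  91.  -0.  66.  68.] 
y-axis [-0.134 -0.991  0.   ] shift [-0.0001  0.0004 -0.0002] turn [ 0. -0. -0.] [ 0. -0. -0.]
```

It's in light contact (Fz about 4 N). I'll release and rise.

drive_tool([
  [222, 0, 0, 0, 0, 0, 0],
  [217, 0, 0, 0, 0, 0, 0],
  [212, 0, 0, 0, 0, 0, 0],
  [207, 0, 0, 0, 0, 0, 0],
  [200, 0, 0, 0, 0, 0, 0],
  [195, 0, 0, 0, 0, 0, 0],
  [190, 0, 0, 0, 0, 0, 0],
  [185, 0, 0, 0, 0, 0, 0],
  [180, 0, 0, 0, 0, 0, 0],
  [180, 0, 0, 0, 0, 0, 0],
])

```text
time: 21.78
tool_pos: [566.4, -270.0, 7.5]
tcp_rot: [-171.1, 90.0, 1.2]
ft_force: [0.3, 0.2, 0.9]
finger_gap: 25.0
```

drive_tool([
  [180, -0.005, 0, 0, 0, 0, 0],
  [180, -0.01, 0, 0, 0, 0, 0],
  [180, -0.02, 0, 0, 0, 0, 0],
  [180, -0.03, 0, 0, 0, 0, 0],
  [175, -0.045, 0, 0, 0, 0, 0],
  [170, -0.06, 0, 0, 0, 0, 0],
  [160, -0.07, 0, 0, 0, 0, 0],
  [150, -0.08, 0, 0, 0, 0, 0],
  [150, -0.08, 0, 0, 0, 0, 0],
  [150, -0.08, 0, 0, 0, 0, 0],
])

```text
time: 22.62
tool_pos: [566.9, -270.3, 88.4]
tcp_rot: [158.1, 89.9, -29.5]
ft_force: [-0.1, 0.3, 0.1]
finger_gap: 35.4
```

Run:
```python
from h import *
plan((513.2,180.2,88),4.9)
s=snapshot("scene");cv2.imwrite("pics/s11.png",cv2.resize(s["frame"][180:320,120:300],None,fx=4,fy=4,interpolation=2))
```

```text
std [0.21 0.11 0.37]
t 22.92 p [ 565.8 -269.7   86.5] gap 35.3 F [ 0.2  0.6 -0.5] j [-30.  18.  89.  -0.  73.  68.] 
y-axis [-0.134 -0.991 -0.001] shift [-0.001  -0.4388  0.1123] turn [-0.22   0.001  0.001] [-12.6   0.1   0. ]
```

View pics/s11.png

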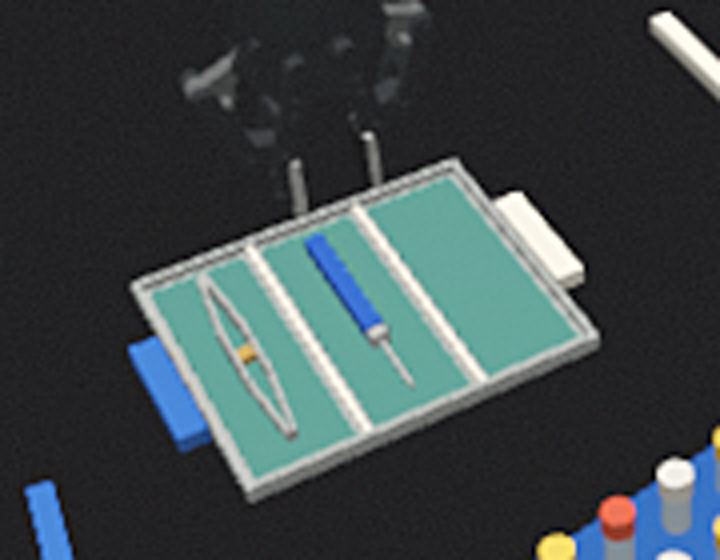

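The probe lies straight and centred in the middle lane, from crop (315,240) to (412,385). Next is the spatula.

drive_tool([
  [150, 0, -0.02, 0.005, 0, 0, 0],
  [150, 0, -0.06, 0.015, -0.02, 0, 0],
  [150, 0, -0.1, 0.026, -0.05, 0, 0],
  [150, 0, -0.14, 0.036, -0.08, 0, 0],
  [150, 0, -0.18, 0.046, -0.11, 0, 0],
  [150, 0, -0.22, 0.056, -0.14, 0, 0],
  [150, 0, -0.26, 0.067, -0.17, 0, 0],
  [150, 0, -0.3, 0.077, -0.2, 0, 0],
  [150, 0, -0.34, 0.087, -0.22, 0, 0],
  [150, 0, -0.38, 0.097, -0.22, 0, 0],
])

```text
time: 23.8
tool_pos: [520.5, 121.4, 87.5]
tcp_rot: [177.3, 90.0, 2.3]
ft_force: [1.4, 0.6, -0.5]
finger_gap: 34.9
```

Run:
```python
from h import *
plan((513.2,180.2,40),4.9)
```

```text
std [0.67 3.41 0.09]
t 24.1 p [520.4 122.5  87.4] gap 35.1 F [-0.1 -1.3  0.1] j [  7.   4. 104.  -0.  72.  92.] 
y-axis [ 0.085 -0.996  0.   ] shift [ 0.0473 -0.0582  0.0022] turn [-0.  0. -0.] [-0.  0. -0.]
```

drive_tool([
  [150, 0, -0.02, 0, 0, 0, 0],
  [150, 0.005, -0.04, 0.001, 0, 0, 0],
  [150, 0.012, -0.053, 0.002, 0, 0, 0],
  [150, 0.02, -0.058, 0.002, 0, 0, 0],
  [150, 0.03, -0.058, 0.002, 0, 0, 0],
  [150, 0.04, -0.058, 0.002, 0, 0, 0],
  [150, 0.047, -0.058, 0.002, 0, 0, 0],
  [150, 0.047, -0.058, 0.002, 0, 0, 0],
  [150, 0.047, -0.058, 0.002, 0, 0, 0],
  [150, 0.047, -0.058, 0.002, 0, 0, 0],
])

```text
time: 24.93
tool_pos: [514.5, 176.7, 40.7]
tcp_rot: [165.6, 90.0, -9.5]
ft_force: [0.2, 0.6, 1.1]
finger_gap: 35.0
```

Run:
```python
from h import *
plan((513.2,180.2,4),4.9)
```

```text
std [0.1  0.11 0.09]
t 25.23 p [514.7 177.1  41.1] gap 34.9 F [0.  0.4 0.3] j [ 14.   9. 104.  -0.  66.  99.] 
y-axis [ 0.086 -0.996 -0.   ] shift [ 0.0371 -0.0032  0.0012] turn [ 0.    -0.001  0.   ] [ 0.  -0.1  0. ]
```

drive_tool([
  [150, 0.004, -0.003, 0.001, 0, 0, 0],
  [150, 0.01, -0.003, 0.001, 0, 0, 0],
  [150, 0.016, -0.003, 0.001, 0, 0, 0],
  [150, 0.022, -0.003, 0.001, 0, 0, 0],
  [150, 0.028, -0.003, 0.001, 0, 0, 0],
  [150, 0.032, -0.003, 0.001, 0, 0, 0],
  [150, 0.035, -0.003, 0.001, 0, 0, 0],
  [150, 0.037, -0.003, 0.001, 0, 0, 0],
  [150, 0.037, -0.003, 0.001, 0, 0, 0],
  [150, 0.037, -0.003, 0.001, 0, 0, 0],
])

```text
time: 26.07
tool_pos: [513.0, 180.0, 3.5]
tcp_rot: [168.3, 90.0, -6.8]
ft_force: [0.7, 0.3, -0.2]
finger_gap: 35.1
```

Run:
```python
from h import *
plan((513.2,180.2,4),4.9)
s=snapshot("scene");cv2.imwrite("pics/s12.png",cv2.resize(s["frame"][110:230,270:430],None,fx=5,fy=5,interpolation=2))
```

```text
std [0.05 0.01 0.05]
t 26.37 p [513.2 180.1   3.8] gap 35.3 F [-0.7 -0.1 -0.1] j [ 14.  12. 105.   0.  62.  99.] 
y-axis [ 0.086 -0.996 -0.   ] shift [-0.0002 -0.0001 -0.    ] turn [ 0. -0.  0.] [ 0. -0.  0.]
```

View pics/s12.png

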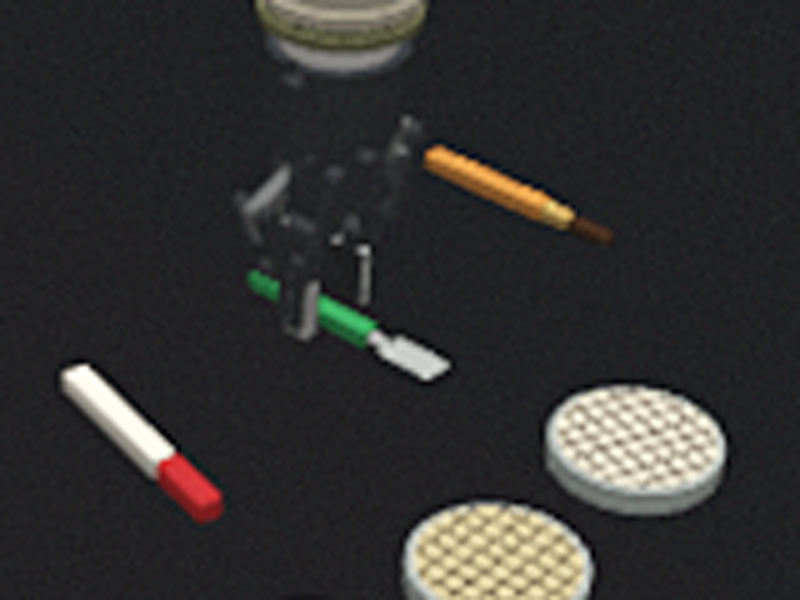

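The fingers at crop (303,310) and (363,275) straddle the green handle. I'll grip and lift.

drive_tool([
  [180, 0, 0, 0, 0, 0, 0],
  [190, 0, 0, 0, 0, 0, 0],
  [200, 0, 0, 0, 0, 0, 0],
  [205, 0, 0, 0, 0, 0, 0],
  [210, 0, 0, 0, 0, 0, 0],
  [215, 0, 0, 0, 0, 0, 0],
  [220, 0, 0, 0, 0, 0, 0],
  [255, 0, 0, 0, 0, 0, 0],
  [255, 0, 0, 0, 0, 0, 0],
  [255, 0, 0, 0, 0, 0, 0],
], squeeze=30)

```text
time: 27.25
tool_pos: [513.0, 180.1, 3.6]
tcp_rot: [-170.4, 90.0, 14.5]
ft_force: [0.2, 0.8, 1.4]
finger_gap: 11.1
```

drive_tool([
  [255, -0.003, 0, 0, 0, 0, 0],
  [255, -0.01, 0, 0, 0, 0, 0],
  [255, -0.02, 0, 0, 0, 0, 0],
  [255, -0.03, 0, 0, 0, 0, 0],
  [255, -0.04, 0, 0, 0, 0, 0],
  [255, -0.05, 0, 0, 0, 0, 0],
  [255, -0.06, 0, 0, 0, 0, 0],
  [255, -0.07, 0, 0, 0, 0, 0],
  [255, -0.08, 0, 0, 0, 0, 0],
  [255, -0.08, 0, 0, 0, 0, 0],
])

```text
time: 28.08
tool_pos: [514.6, 180.5, 86.5]
tcp_rot: [-171.1, 89.8, 13.8]
ft_force: [0.2, -0.3, -0.1]
finger_gap: 11.0
```

Run:
```python
from h import *
plan((575.6,-203.2,84),-7.7)
s=snapshot("scene");cv2.imwrite("pics/s13.png",cv2.resize(s["frame"][110:230,270:430],None,fx=5,fy=5,interpolation=2))
```

```text
std [0.66 0.16 0.95]
t 28.38 p [512.8 180.   83.5] gap 10.7 F [-0.9  0.4  0.3] j [ 14.   6. 103.   0.  71.  99.] 
y-axis [ 0.086 -0.996  0.   ] shift [-0.0005  0.3872 -0.0297] turn [ 0.22   0.002 -0.   ] [12.6  0.1 -0. ]
```

View pics/s13.png

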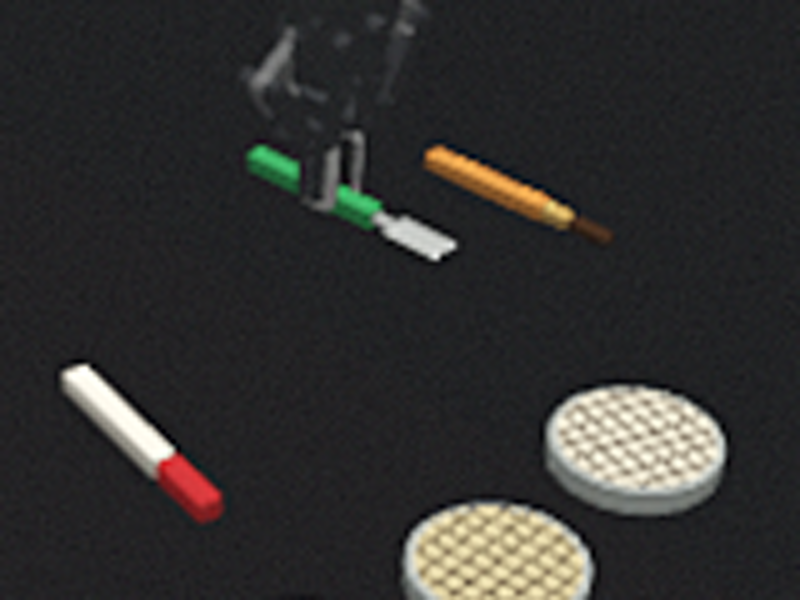

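The spatula is held at crop (325,185), and the brush and marker haven't moved. Carrying it to the white-end lane.

drive_tool([
  [255, 0, 0.015, -0.001, 0, 0, 0],
  [255, 0, 0.05, -0.004, 0.02, 0, 0],
  [255, 0, 0.09, -0.007, 0.05, 0, 0],
  [255, 0, 0.13, -0.01, 0.08, 0, 0],
  [255, 0, 0.17, -0.013, 0.11, 0, 0],
  [255, 0, 0.21, -0.016, 0.14, 0, 0],
  [255, 0, 0.25, -0.019, 0.17, 0, 0],
  [255, 0, 0.29, -0.022, 0.2, 0, 0],
  [255, 0, 0.33, -0.025, 0.22, 0, 0],
  [255, 0, 0.365, -0.028, 0.22, 0, 0],
])

```text
time: 29.27
tool_pos: [571.7, -183.8, 83.0]
tcp_rot: [13.1, 90.0, -174.7]
ft_force: [1.0, -0.1, -0.3]
finger_gap: 11.1
```

drive_tool([
  [255, 0.005, 0.012, -0.004, 0, 0, 0],
  [255, 0.012, 0.02, -0.005, 0, 0, 0],
  [255, 0.02, 0.022, -0.005, 0, 0, 0],
  [255, 0.028, 0.022, -0.005, 0, 0, 0],
  [255, 0.036, 0.022, -0.005, 0, 0, 0],
  [255, 0.044, 0.022, -0.005, 0, 0, 0],
  [255, 0.05, 0.022, -0.005, 0, 0, 0],
  [255, 0.055, 0.022, -0.005, 0, 0, 0],
  [255, 0.055, 0.022, -0.005, 0, 0, 0],
  [255, 0.055, 0.022, -0.005, 0, 0, 0],
])

```text
time: 30.1
tool_pos: [574.0, -203.2, 28.2]
tcp_rot: [-18.8, 90.0, 153.6]
ft_force: [-0.1, -0.3, -0.3]
finger_gap: 10.6
```

Run:
```python
from h import *
plan((575.9,-203.3,8),-7.7)
s=snapshot("scene");cv2.imwrite("pics/s14.png",cv2.resize(s["frame"][180:320,120:300],None,fx=4,fy=4,interpolation=2))
```

```text
std [0.09 0.14 0.15]
t 30.4 p [ 574.5 -203.8   29.1] gap 10.8 F [ 0.3 -0.1  0. ] j [-24.  19.  94.   0.  67.  73.] 
y-axis [-0.134 -0.991  0.   ] shift [ 0.0211 -0.0007 -0.0013] turn [ 0.    -0.001 -0.   ] [ 0.  -0.1 -0. ]
```

View pics/s14.png

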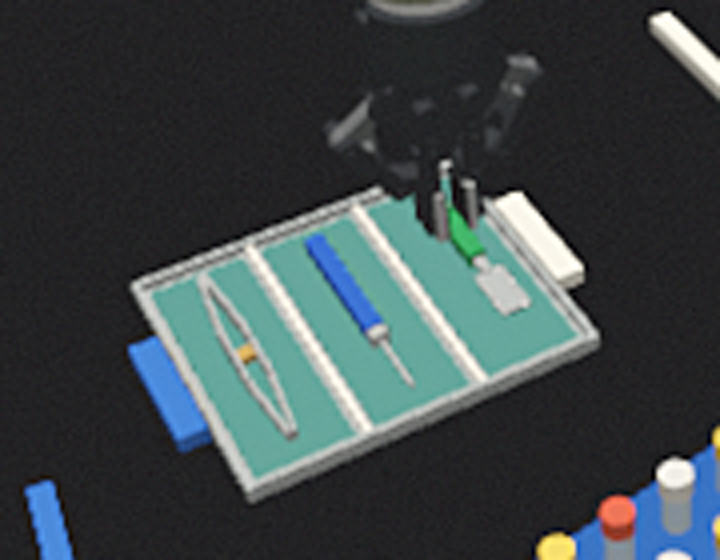

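The spatula is over the white-end lane at crop (470,245), parallel to it. Lowering.

drive_tool([
  [255, 0.003, -0.0005, -0.001, 0, 0, 0],
  [255, 0.007, -0.0005, -0.001, 0, 0, 0],
  [255, 0.011, -0.0005, -0.001, 0, 0, 0],
  [255, 0.014, -0.0005, -0.001, 0, 0, 0],
  [255, 0.017, -0.0005, -0.001, 0, 0, 0],
  [255, 0.019, -0.0005, -0.001, 0, 0, 0],
  [255, 0.02, -0.0005, -0.001, 0, 0, 0],
  [255, 0.021, -0.0005, -0.001, 0, 0, 0],
  [255, 0.0213, -0.0005, -0.001, 0, 0, 0],
  [255, 0.0213, -0.0005, -0.001, 0, 0, 0],
])

```text
time: 31.28
tool_pos: [575.1, -203.3, 7.6]
tcp_rot: [-3.6, 90.0, 168.7]
ft_force: [-2.5, 1.2, 3.3]
finger_gap: 10.9
```

Run:
```python
from h import *
plan((575.9,-203.3,7.7),-7.7)
```

```text
std [0.01 0.01 0.01]
t 31.58 p [ 575.2 -203.4    7.6] gap 10.9 F [-3.9  1.   6. ] j [-24.  21.  94.  -0.  65.  73.] 
y-axis [-0.134 -0.991  0.   ] shift [-0.0001 -0.0001 -0.0007] turn [ 0.  0. -0.] [ 0.  0. -0.]
```

It's in light contact. I'll release, rise and back away toward the robot.

drive_tool([
  [222, 0, 0, 0, 0, 0, 0],
  [217, 0, 0, 0, 0, 0, 0],
  [212, 0, 0, 0, 0, 0, 0],
  [207, 0, 0, 0, 0, 0, 0],
  [200, 0, 0, 0, 0, 0, 0],
  [195, 0, 0, 0, 0, 0, 0],
  [190, 0, 0, 0, 0, 0, 0],
  [185, 0, 0, 0, 0, 0, 0],
  [180, 0, 0, 0, 0, 0, 0],
  [180, 0, 0, 0, 0, 0, 0],
])

```text
time: 32.42
tool_pos: [575.1, -203.3, 7.2]
tcp_rot: [-43.6, 90.0, 128.7]
ft_force: [-0.0, 0.4, 0.1]
finger_gap: 24.9
```

drive_tool([
  [180, -0.005, 0, 0, 0, 0, 0],
  [180, -0.01, 0, 0, 0, 0, 0],
  [180, -0.02, 0, 0, 0, 0, 0],
  [180, -0.03, 0, 0, 0, 0, 0],
  [180, -0.05, 0, 0, 0, 0, 0],
  [180, -0.07, 0, 0, 0, 0, 0],
  [180, -0.09, 0, 0, 0, 0, 0],
  [180, -0.11, 0, 0, 0, 0, 0],
  [180, -0.13, 0, 0, 0, 0, 0],
  [180, -0.14, 0, 0, 0, 0, 0],
])

```text
time: 33.25
tool_pos: [576.8, -204.0, 151.9]
tcp_rot: [163.7, 89.7, -24.0]
ft_force: [0.4, -0.1, 0.2]
finger_gap: 25.3
```

drive_tool([
  [180, 0, -0.02, 0, 0, 0, 0],
  [180, 0, -0.05, 0.01, 0, 0, 0],
  [180, 0, -0.08, 0.02, 0, 0, 0],
  [180, 0, -0.11, 0.03, 0, 0, 0],
  [180, 0, -0.14, 0.04, 0, 0, 0],
  [180, 0, -0.17, 0.05, 0, 0, 0],
  [180, 0, -0.2, 0.06, 0, 0, 0],
  [180, 0, -0.22, 0.065, 0, 0, 0],
  [180, 0, -0.22, 0.065, 0, 0, 0],
  [180, 0, -0.22, 0.065, 0, 0, 0],
])

```text
time: 34.08
tool_pos: [540.1, 24.4, 147.7]
tcp_rot: [167.2, 90.0, -20.3]
ft_force: [0.3, 0.4, 0.2]
finger_gap: 25.0
```

Run:
```python
from h import *
s=snapshot("top");f=s["frame"];H,S,V=masks(f)
cv2.imwrite("pics/t15.png",f);cv2.imwrite("pics/t15c.png",cv2.resize(f[160:280,300:460],None,fx=4,fy=4,interpolation=2))
def rep(n,m,z,box):
    M=np.zeros_like(m);x0,y0,x1,y1=box;M[y0:y1,x0:x1]=m[y0:y1,x0:x1]
    for px,st in comps(M):
        c,wh,a,w=rect(s,px,z);m_,an,l,h=axis(w)
        # offset in lane frame relative to tray centre
        y=np.radians(-7.7);d=c-np.array([581.3,-272.5]);print(n,c,wh,"axis",round(an,1),"lane x,y",(d@[np.cos(y),np.sin(y)]).round(1),(d@[-np.sin(y),np.cos(y)]).round(1))
rep("blue",(H>105)&(H<128)&(S>150)&(V>60),15,(350,160,385,255))
rep("green",(H>55)&(H<76)&(S>150)&(V>50),15,(320,160,360,255))
rep("brush",(V>45),8,(100,210,125,285)); rep("marker",(V>60),10,(235,195,262,265))
```

```text
blue [ 558.2 -269. ] [11.8 84. ] axis 172.3 lane x,y -23.4 0.4
green [ 566.7 -202.7] [11.9 83.9] axis 172.5 lane x,y -23.8 67.2
brush [500.3 353.4] [134.5  17.6] axis -174.8 lane x,y -164.1 609.4
marker [540.7  21.6] [ 63.2 167.4] axis -178.5 lane x,y -79.6 286.0
```

View pics/t15c.png

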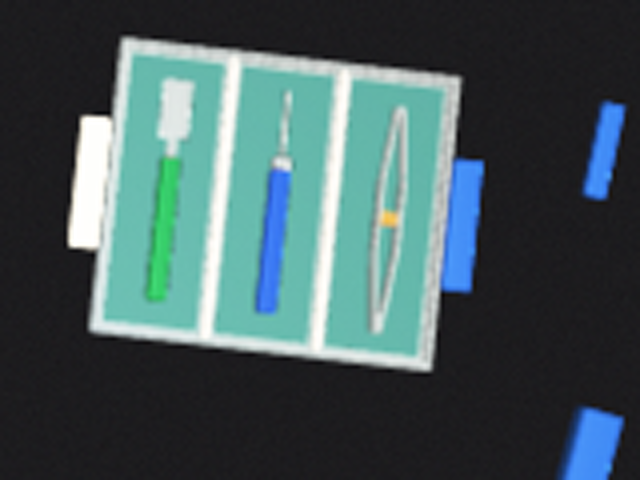

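View pics/t15.png

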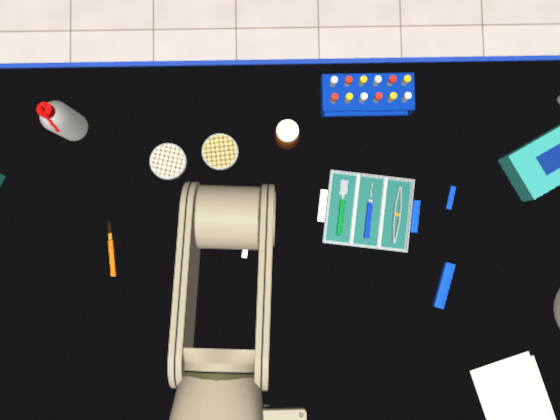

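The top view shows the spatula at crop (168,190), the probe at (275,205) and the forceps at (390,218), each straight in its lane in the right order. The robot is clear, 148 mm up.

```bash
python3 -c "
from bench import hand_in
print(hand_in())"
```

```text
the job is handed in; nothing more can be done
None
```

The three instruments are in the tray in order of use: the steel forceps next to the blue tab, the blue probe in the middle lane and the green spatula next to the white tab. I handed the job in at about 34 s of the 72 s allowed. `hand_in` reports no verdict.

- **Start tab:** I took the 82 mm blue block fixed to the tray. The two look-alikes are loose and measure 61 mm and 115 mm.
- **Probe and spatula:** in the last top view both are within about 1 mm of the lane middle and within 0.2° of the lane direction.
- **Forceps:** these I checked only by eye in the last picture. They look straight and about 2 mm off the lane middle once camera angle is allowed for.
- **Setting down:** each was set down in light contact, with wrist forces of about 6 N or less in the readings.
- **Bystanders:** the brush measured exactly where it started. The marker was hidden by the parked arm in the last top view, so that measurement failed. It looked unmoved in the scene view taken after the last pickup, and nothing went near it afterwards except the gripper passing at least about 80 mm above it. The dishes and jar looked to be in place.

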